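Turn the binder leaf to its colour chart

TASK

A colour-reference binder stands open like a V in a cradle on the bench. Turn its top leaf, the stiff one with the yellow tab that lies on the left-hand side, over the rings so that it lies fully down on the right-hand pages and the colour chart on its back shows. Leave the green-tabbed leaf beneath it lying where it is, and do not shift or knock over the small amber bottle, the clear flask or the white tube behind the binder.

Things in the scene. Friction and masses are not known exactly. Their poses are not given: they have to be found in the camera images.
- binder: open blue ring binder in a grey cradle, fixed to the bench; 190 mm along the spine, 170 mm wide at its foot, 125 mm high. Origin: centre of underside; x along the spine (away from the robot at yaw 0), y to its left, z up. Covers and pages rise like a V, 48 degrees above level, ending 104 mm from the ring axis; tabs jut past them with free air on both sides (only thin struts under the covers)
- ring_axis (a point): centre of the three rings, 45 mm above the bench: the axis about which both leaves turn; it runs along the binder's x. To the right of the binder, at y = -0.07 to -0.09, stands the hood's side wall, 0.57 m high, its front edge at x = 0.38 up to 0.30 m high, then sloping back to x = 0.66 at its top; behind the binder a steel rack begins at x = 0.73
- leaf_yellow (a joint): top leaf: 0 on the left-hand pages (48 degrees above level), 0.733 upright, 1.466 (stop) on the right-hand pages. White, 170 mm along the spine, 3.5 mm thick, free edge 115 mm from the ring axis, 110 g; front grey, back a chart of yellow-to-brown squares. Slight friction, soft damping: let go over 0.1 rad from upright, it sinks to that side in about 1 s
- yellow_tab (a point): centre of the top leaf's yellow grip tab, in the leaf's mid plane, 131 mm from the ring axis and 45 mm from mid spine towards the binder's -x (end near the robot). Tab 10 mm thick square to the leaf, 40 mm wide along the spine, reaching from 110 to 152 mm from the ring axis; moves with the leaf
- leaf_green (a joint): angle of the leaf underneath, same sense and range, swings as easily; it starts at 0 and must stay there. Its free edge is 103 mm from the ring axis and it lies 5 mm below the yellow leaf
- green_tab (a point): centre of the green tab of the leaf underneath, 45 mm from the middle of the spine towards the binder's +x, 118 mm from the ring axis; 10 mm thick, 40 mm wide, reaching from 100 to 136 mm
- sample_bottle: small amber bottle, 38 mm across, 87 mm high, standing loose behind the binder; origin: centre of its underside, z up
- clear_flask_a: clear flask with white cap, 50 mm across, 165 mm high, standing loose behind the binder; origin: centre of its underside, z up
- tube: white tube bottle, 33 mm across, 94 mm high, standing loose behind the binder; origin: centre of its underside, z up
Not all that is in view belongs to the job. What is shaped like the tube but pink is not meant.

How it is judged:
By the outcome, as a careful person would: the job done as asked, in the order asked, and still so for the second after the job is handed in, with the robot touching nothing.
It also fails if it takes over 40 s, if anything falls off the work surface, if the arm or the gripper's body presses on something with over 40 N, if the wrist force passes 120 N, or if a joint passes its speed limit or range.

ROBOT

A 6-joint arm with a two-finger parallel gripper is mounted at the origin on a cart in front of the work surface, level with it; the furniture and walls round the work are solid. World frame = base frame: x ahead of the robot, y to its left, z up, the work surface at z = 0. Lengths are in m, angles in degrees, forces in N, time in s.
With the tool pointing down it reaches from about 0.325 to 0.775 m from the base axis. Payload 5.5 kg.
Tool frame: the origin (TCP) lies on the centre line of the jaws, within the pads' length; the fingertips stand ahead of it and the grasp point (between the pads) lies 11 mm behind it (env.tips_ahead is the z of the fingertips in the tool frame, in m); z points along the fingers, y is the direction in which the jaws open and shut (so a half turn about z gives the same grasp; the last joint's range is limited). The gripper opens to 85 mm and grips with 20 to 120 N. Pads are 22 mm wide; open, the fingers measure 114 mm over their backs; the gripper's body (76 mm by 85 mm) begins 54 mm behind the grasp point. The pads swing forward as they close: fully open they stand 13 mm farther back than shut.
Start: joints at [61.897, 5.22, 70.514, -0, 104.267, -3.249], TCP at [0.252, 0.544, 0.239] pointing down, gripper open.
Joint ranges: [-164.24, 164.24], [-49.07, 125.15], [9.68, 141.18], [-86.29, 266.29], [3.28, 154.24], [-151.56, 151.56]. Speed limits (degrees/s): [147.25, 147.25, 172.46, 180, 180, 180].

INTERFACE

Orientations are given as a 3x3 rotation matrix whose columns are the frame's x, y, z axes.
In Python, from rig import env gives the robot as it stands. The module is installed in compiled form; this text tells all that it offers.
- The arm moves only by the tool jog_arm, never from a script. Its argument "increments" is text: rows parted by semicolons, each of 7 numbers parted by spaces: the shift along the tool's x, y, z in mm, then the turn, a rotation vector about the tool's x, y, z in degrees, then the closure, from 0 (fully open) to 1 (shut). A call has 1 to 20 rows; each row is the pose to reach, as a shift and turn from the pose commanded when the call began, along the tool's axes at that moment; what a row does not reach only later rows make up. A row lasts 1/10 s, in which the tool goes at most 50 mm and 8.59 degrees, less where a joint would pass 70% of its speed; a pose out of reach is approached as far as the arm can. A call with a gripper value outside its range is refused whole. The fingers move at their own pace and stop on an object; the grip force is fixed at half the most. Time passes only in rows, so rows that repeat a pose let the fingers close. It gives the time, the measured TCP pose, the force and the opening at its end, in the units of the state.
- env.observe(): the state, without advancing time (a new reading comes with each control period).
- env.snapshot(name): name is "scene" or "top" or "wrist"; returns a dict with "color" (384x512x3 uint8, red, green, blue), "z_map" (384x512 float32, m along the optical axis (not along the pixel's ray), 0 where there is no reading), "fovy" (degrees; the focal length in pixels is half the picture's height over the tangent of half this angle, whatever the lens; pixels are square), "cx", "cy" (the principal point, pixels), "R" (3x3) and "t" (3): a world point X has camera coordinates R X + t; the wrist camera has in their place "T_tool_cam" (4x4, takes a point from camera to tool coordinates, whose origin is the TCP and whose axes are the flange's). Camera axes: x right, y down, z forward; pixel columns grow to the right and rows downward; lengths in m; the calibration is good to about 2 mm. A picture is of the moment at which its call begins: read the wrist's pose just before it.
- env.finish_job(): hands the job in, once; it reports no verdict.
The state is a dict: "t": time; "joint_positions": joint angles; "joint_vel": joint speeds; "joint_efforts": joint torques, N m; "tool_pos": TCP position; "ee_rot": TCP orientation; "ft_force": force on the tool from outside, world axes, zero at the start; "torque": the same for the moment, N m; "opening": finger opening in m.
Only numpy, scipy, OpenCV 4.12 (cv2) and the standard library are available. Lean on these libraries where they do the work, as an engineer would, in place of code of your own. Each camera call takes 0.05 s, during which the arm holds its last target. There are 200 camera calls.

## Working session

There is one attempt and no reset: what is moved stays moved. The work goes in short steps, Python scripts to look and compute and a tool call to move; the robot and the scene stay as the last step left them, time stands still between calls to the robot, and variables do not carry over. Pictures are saved under pics/ and viewed, about 8 in all and at most 12, crops included, and the job is handed in when it is done.

Besides the shell and the picture viewer there is one more tool, called after "Call:" as name(argument=value, ...), one argument or row to a line, values as JSON. jog_arm: Moves the arm, as the interface text tells. Its arguments: {"type":"object","properties":{"increments":{"type":"string"}},"required":["increments"]}

```bash
mkdir -p pics; cat > h.py <<'E'
import numpy as np, cv2
from rig import env
def snap(n,f):
    s=env.snapshot(n); cv2.imwrite(f'pics/{f}.png',s['color'][:,:,::-1]); np.savez(f'{f}.npz',**s); return s
def pts(s):
    h,w=s['z_map'].shape; f=h/2/np.tan(np.radians(s['fovy'])/2)
    v,u=np.mgrid[:h,:w]; z=s['z_map']
    c=np.stack([(u-s['cx'])/f*z,(v-s['cy'])/f*z,z],-1)
    if 'R' in s: return (c-s['t'])@s['R']
    T=s['T_tool_cam']; o=env.observe()
    return (c@T[:3,:3].T+T[:3,3])@np.array(o['ee_rot']).T+o['tool_pos']
E
python3 - <<'E'
from h import *
print(env.observe(), env.tips_ahead)
a=snap('scene','s1'); b=snap('top','t1')
cv2.imwrite('pics/both1.png',np.vstack([a['color'],b['color']])[:,:,::-1] if 0 else cv2.resize(np.hstack([a['color'],b['color']])[:,:,::-1],(800,300)))
for s in(a,b):print(s['R'],s['t'],s['fovy'],s['cx'],s['cy'])
E
```

```text
{'t': 0.0, 'joint_positions': array([ 6.18976675e+01,  5.26471537e+00,  7.05805354e+01, -1.85324016e-03,
        1.04267123e+02, -3.25044962e+00]), 'joint_vel': array([ 0.04531757,  0.02259832, -0.05590188, -0.00288922, -0.07096591,
       -0.00889291]), 'joint_efforts': array([ 1.03698658e-04, -4.58769143e+01, -4.17994201e+01, -4.50657280e-04,
        1.26141941e-02, -2.05154873e-05]), 'tool_pos': array([0.25206947, 0.5441953 , 0.23814731]), 'ee_rot': array([[-9.07393908e-01,  4.20280255e-01, -8.96207605e-04],
       [ 4.20281203e-01,  9.07392234e-01, -1.74483177e-03],
       [ 7.98934814e-05, -1.95990893e-03, -9.99998076e-01]]), 'ft_force': array([0.07080148, 0.38735477, 0.03647938]), 'torque': array([ 0.03110837, -0.00123525, -0.02412522]), 'opening': 0.08519992180493914} 0.008
[[ 0.47687989 -0.87884171 -0.014927  ]
 [-0.60202254 -0.31420348 -0.73406065]
 [ 0.640433    0.35904515 -0.67891984]] [-0.13751461  0.47345769  0.49681681] 52.3250709342141 256.38316804310034 189.9962063109684
[[ 9.67722268e-03 -9.99953170e-01 -1.00688944e-04]
 [-9.81135318e-01 -9.47566669e-03 -1.93089873e-01]
 [ 1.93079877e-01  1.96736318e-03 -9.81181069e-01]] [0.1315184  0.57788328 0.83032524] 43.17307730219503 248.5729240509728 187.8669160841305
```

View pics/s1.png

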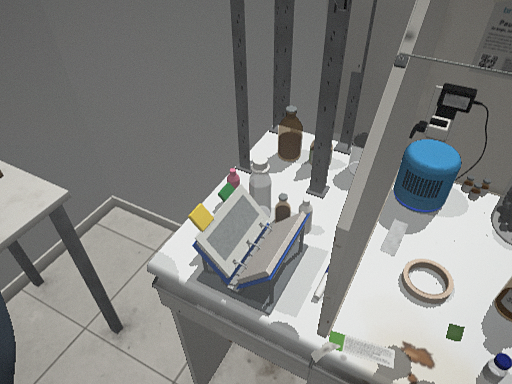

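View pics/t1.png

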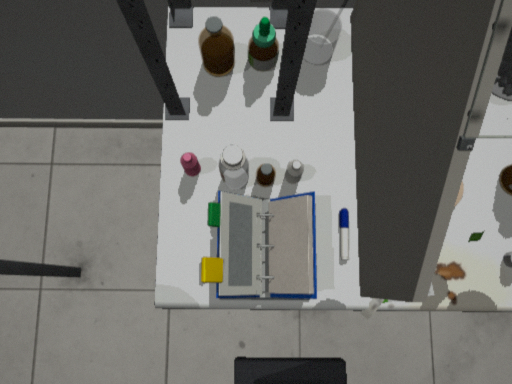

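The scene view shows the binder with its yellow tab at (200,216) and green tab at (227,190). The top view has the yellow tab at (213,269), green tab at (214,215), rings at column 266, flask at (234,165), bottle at (265,175) and tube at (295,170).

```bash
python3 - <<'E'
from h import *
L=lambda f:dict(np.load(f+'.npz'))
for f in('t1','s1'):
    s=L(f);P=pts(s);hsv=cv2.cvtColor(s['color'],cv2.COLOR_RGB2HSV)
    for n,lo,hi in(('y',(20,150,120),(32,255,255)),('g',(60,120,50),(80,255,200)),('blue',(105,150,50),(125,255,255))):
        m=cv2.inRange(hsv,lo,hi); k,lab,st,c=cv2.connectedComponentsWithStats(m)
        for i in range(1,k):
            if st[i,4]>60:
                Q=P[(lab==i)&(s['z_map']>0)]; print(f,n,c[i].round(),st[i,4],np.median(Q,0).round(3),np.percentile(Q,3,0).round(3),np.percentile(Q,97,0).round(3))
    if f=='t1':
        for u in (218,221,230,240,250,258,262,266,270,275,285,300,312,316): print(u,[P[v,u].round(3).tolist() for v in (215,247,280)])
        for n,(u,v) in dict(flask=(233,152),bottle=(265,167),tube=(296,163),pink=(188,157)).items(): print(n,P[v,u].round(3))
        for q in (P[192:196,225:305],): pass
        # page corner edges along col
        for u in (235,290): print([ (v,P[v,u].round(3).tolist()) for v in list(range(188,200,2))+list(range(288,306,2))])
E
```

```text
t1 y [212. 270.] 513 [0.426 0.194 0.149] [0.409 0.179 0.132] [0.444 0.209 0.161]
t1 g [264.  34.] 387 [0.852 0.113 0.107] [0.839 0.095 0.094] [0.868 0.13  0.149]
t1 g [214. 214.] 257 [0.516 0.193 0.14 ] [0.499 0.185 0.132] [0.534 0.201 0.146]
t1 blue [303. 257.] 398 [0.433 0.028 0.108] [0.383 0.025 0.04 ] [0.56  0.09  0.113]
t1 blue [344. 218.] 133 [ 0.528 -0.043  0.015] [ 0.513 -0.05   0.01 ] [ 0.544 -0.037  0.018]
218 [[0.516, 0.187, 0.132], [0.464, 0.187, 0.113], [0.41, 0.184, 0.137]]
221 [[0.516, 0.182, 0.131], [0.463, 0.181, 0.128], [0.41, 0.18, 0.132]]
230 [[0.518, 0.168, 0.117], [0.465, 0.167, 0.112], [0.411, 0.166, 0.114]]
240 [[0.521, 0.151, 0.098], [0.466, 0.151, 0.097], [0.411, 0.15, 0.095]]
250 [[0.524, 0.134, 0.079], [0.467, 0.134, 0.08], [0.411, 0.133, 0.079]]
258 [[0.526, 0.12, 0.061], [0.469, 0.119, 0.054], [0.411, 0.119, 0.061]]
262 [[0.526, 0.113, 0.063], [0.471, 0.111, 0.029], [0.412, 0.111, 0.024]]
266 [[0.526, 0.105, 0.064], [0.472, 0.104, 0.026], [0.412, 0.104, 0.024]]
270 [[0.526, 0.098, 0.065], [0.47, 0.098, 0.05], [0.412, 0.097, 0.048]]
275 [[0.526, 0.089, 0.
[... 989 characters left out ...]
6, 0.057, -0.001]), (196, [0.559, 0.063, 0.073]), (198, [0.553, 0.064, 0.089]), (288, [0.398, 0.065, 0.088]), (290, [0.395, 0.065, 0.088]), (292, [0.392, 0.065, 0.088]), (294, [0.388, 0.064, 0.07]), (296, [0.405, 0.135, 0.926]), (298, [0.38, 0.059, 0.008]), (300, [0.376, 0.058, -0.001]), (302, [0.372, 0.058, 0.001]), (304, [0.368, 0.058, -0.002])]
s1 y [201. 215.] 223 [0.427 0.193 0.151] [0.409 0.178 0.131] [0.442 0.204 0.161]
s1 blue [414. 206.] 101 [ 0.79  -0.16   0.009] [ 0.783 -0.207  0.004] [ 0.814 -0.108  0.014]
s1 blue [287. 249.] 155 [0.452 0.025 0.111] [0.386 0.023 0.108] [0.547 0.028 0.114]
s1 blue [504. 360.] 155 [ 0.454 -0.358  0.058] [ 0.445 -0.366  0.056] [ 0.463 -0.348  0.06 ]
```

Binder yaw is about 0. The ring axis is at y≈0.107, z=0.045, and the yellow tab is at about (0.426, 0.194, 0.146), which fits its 131 mm radius. My plan is to push the tab up from underneath with closed, vertical fingers, carry it past upright, and let it sink to the right. First I go to the left of the tab.

Call:
jog_arm(
  increments="-30 -20 0 0 0 -3 1;-60 -40 0 0 0 -6 1;-90 -60 0 0 0 -9 1;-120 -78 0 0 0 -12 1;-150 -98 0 0 0 -15 1;-180 -117 0 0 0 -18 1;-210 -136 0 0 0 -21 1;-240 -156 0 0 0 -23 1;-265 -170 0 0 0 -25 1;-273 -176 0 0 0 -25 1;-273 -176 0 0 0 -25 1;-273 -176 0 0 0 -25 1;-273 -176 0 0 0 -25 1",
)

```text
t: 1.4
tool_pos: [0.4253, 0.271, 0.2392]
ee_rot: [[-1.0, -0.004, -0.0], [-0.004, 1.0, 0.0], [0.0, 0.0, -1.0]]
ft_force: [0.2, 0.6, -0.3]
opening: -0.0003
```

Call:
jog_arm(
  increments="0 0 30 0 0 0 1;0 0 65 0 0 0 1;0 0 95 0 0 0 1;0 0 104 0 0 0 1;0 -10 104 0 0 0 1;0 -15 104 0 0 0 1;0 -15 104 0 0 0 1;0 -15 104 0 0 0 1",
)

```text
t: 2.2
tool_pos: [0.4268, 0.2551, 0.1372]
ee_rot: [[-1.0, -0.002, 0.003], [-0.002, 1.0, 0.002], [-0.003, 0.002, -1.0]]
ft_force: [1.0, 0.1, -0.2]
opening: 0.0
```

```bash
python3 - <<'E'
from h import *
o=env.observe();print(o['tool_pos'],o['ft_force'])
a=snap('wrist','w1');b=snap('scene','s2')
c=b['color'][150:310,130:330]
cv2.imwrite('pics/c1.png',np.hstack([cv2.resize(a['color'],(400,300)),cv2.resize(c,(375,300))])[:,:,::-1])
E
```

```text
[0.42675642 0.25513315 0.13720793] [ 0.95778267  0.13712355 -0.24200687]
```

View pics/c1.png

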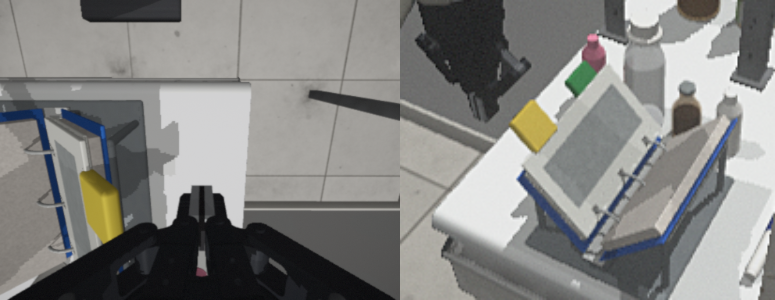

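The fingertips (200,190 in the wrist half) are beside the yellow tab (100,205) with clear air between. The linkage bulges along the jaw direction, so I turn the tool 90° to present the slim side to the tab.

```bash
python3 -c "
from h import *
print(env.observe()['joint_positions'].round(1))"
```

```text
[ 27.  -10.7  96.3   0.   94.2 -63.2]
```

Call:
jog_arm(
  increments="0 0 0 0 0 8 1;0 0 0 0 0 16 1;0 0 0 0 0 24 1;0 0 0 0 0 32 1;0 0 0 0 0 40 1;0 0 0 0 0 48 1;0 0 0 0 0 56 1;0 0 0 0 0 64 1;0 0 0 0 0 72 1;0 0 0 0 0 80 1;0 0 0 0 0 86 1;0 0 0 0 0 90 1;0 0 0 0 0 90 1;0 0 0 0 0 90 1",
)

```text
t: 3.7
tool_pos: [0.4261, 0.2551, 0.1355]
ee_rot: [[-0.005, 1.0, 0.0], [1.0, 0.005, 0.0], [0.0, 0.0, -1.0]]
ft_force: [0.4, 1.2, 0.3]
opening: -0.0001
```

Call:
jog_arm(
  increments="-15 0 0 0 0 0 1;-27 0 0 0 0 0 1;-34 0 -2 0 0 0 1;-41 0 -6 0 0 0 1;-49 0 -11 0 0 0 1;-57 0 -17 0 0 0 1;-65 0 -22 0 0 0 1;-73 0 -26 0 0 0 1;-80 0 -29 0 0 0 1;-80 0 -29 0 0 0 1;-80 0 -29 0 0 0 1",
)

```text
t: 4.8
tool_pos: [0.4262, 0.1748, 0.1642]
ee_rot: [[-0.002, 1.0, -0.0], [1.0, 0.002, 0.0], [0.0, -0.0, -1.0]]
ft_force: [-0.0, 0.6, -0.2]
opening: 0.0002
```

```bash
python3 - <<'E'
from h import *
o=env.observe();print(o['tool_pos'],o['ft_force'])
a=snap('top','t2');b=snap('scene','s3')
cv2.imwrite('pics/c2.png',np.hstack([cv2.resize(a['color'][160:310,150:350],(400,300)),cv2.resize(b['color'][150:310,130:330],(375,300))])[:,:,::-1])
E
```

```text
[0.42620581 0.17484313 0.16419118] [-0.00099545  0.62786091 -0.15734322]
```

View pics/c2.png

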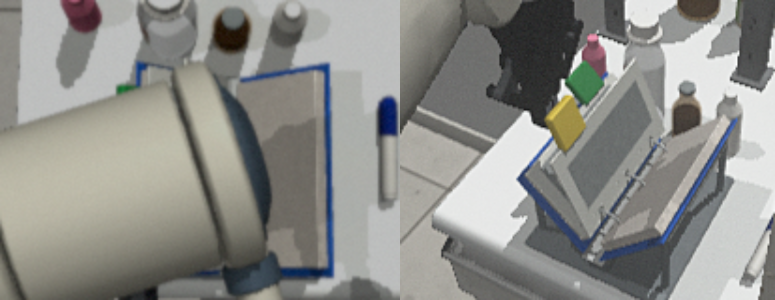

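The leaf is raised on the fingers (yellow tab at 565,125), and the green tab stays put at (583,83). I carry on over the top.

Call:
jog_arm(
  increments="-9 0 -3 0 0 0 1;-18 0 -5 0 0 0 1;-26 0 -7 0 0 0 1;-34 0 -10 0 0 0 1;-43 0 -12 0 0 0 1;-52 0 -13 0 0 0 1;-60 0 -13 0 0 0 1;-68 0 -13 0 0 0 1;-76 0 -13 0 0 0 1;-84 0 -13 0 0 0 1;-92 0 -13 0 0 0 1;-96 0 -13 0 0 0 1;-96 0 -13 0 0 0 1;-96 0 -13 0 0 0 1;-96 0 -13 0 0 0 1;-96 0 -13 0 0 0 1;-96 0 -13 0 0 0 1",
)

```text
t: 6.6
tool_pos: [0.4264, 0.0792, 0.1773]
ee_rot: [[-0.003, 1.0, -0.0], [1.0, 0.003, 0.0], [0.0, -0.0, -1.0]]
ft_force: [-0.0, 0.1, 0.1]
opening: -0.0002
```

```bash
python3 - <<'E'
from h import *
o=env.observe();print(o['tool_pos'],o['ft_force'])
a=snap('top','t3');b=snap('scene','s4')
cv2.imwrite('pics/c3.png',np.hstack([cv2.resize(a['color'][160:310,150:350],(400,300)),cv2.resize(b['color'][150:310,130:330],(375,300))])[:,:,::-1])
E
```

```text
[0.42639607 0.07920016 0.17726569] [-0.04070837  0.10901259  0.05861801]
```

View pics/c3.png

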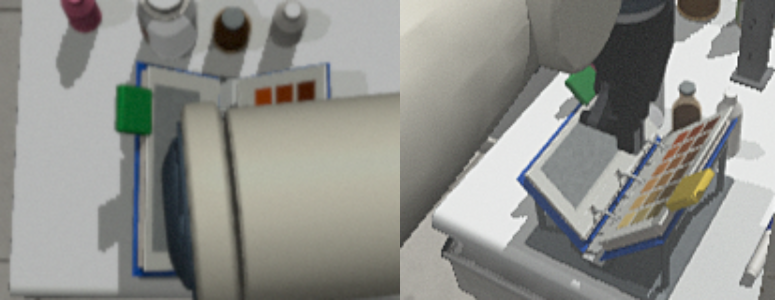

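The leaf has gone over: the chart shows and the yellow tab is on the right at (690,188). The green leaf is still on the left. I withdraw up and to the left, then check.

Call:
jog_arm(
  increments="0 0 -25 0 0 0 1;0 0 -55 0 0 0 1;0 0 -85 0 0 0 1;25 0 -100 0 0 0 1;60 0 -100 0 0 0 1;100 0 -100 0 0 0 1;140 0 -100 0 0 0 1;180 0 -100 0 0 0 1;220 0 -100 0 0 0 1;250 0 -100 0 0 0 1;260 0 -100 0 0 0 1;260 0 -100 0 0 0 1;260 0 -100 0 0 0 1",
)

```text
t: 8.0
tool_pos: [0.4259, 0.3383, 0.2773]
ee_rot: [[-0.002, 1.0, -0.0], [1.0, 0.002, -0.001], [-0.001, -0.0, -1.0]]
ft_force: [0.0, -0.1, -0.0]
opening: 0.0
```

```bash
python3 - <<'E'
from h import *
o=env.observe();print(o['t'],o['tool_pos'],o['ft_force'])
a=snap('top','t4');b=snap('scene','s5')
cv2.imwrite('pics/c4.png',np.hstack([cv2.resize(a['color'][140:310,150:350],(400,340)),cv2.resize(b['color'][150:310,130:330],(375,340))])[:,:,::-1])
for s in(a,b):
    P=pts(s);hsv=cv2.cvtColor(s['color'],cv2.COLOR_RGB2HSV)
    for n,lo,hi in(('y',(20,150,120),(32,255,255)),('g',(60,120,50),(80,255,200))):
        m=cv2.inRange(hsv,lo,hi); k,lab,st,c=cv2.connectedComponentsWithStats(m)
        for i in range(1,k):
            if st[i,4]>60:
                Q=P[(lab==i)&(s['z_map']>0)]; print(n,c[i].round(),st[i,4],np.median(Q,0).round(3),np.percentile(Q,3,0).round(3),np.percentile(Q,97,0).round(3))
P=pts(a)
for u in (275,285,300,308): print(u,[P[v,u].round(3).tolist() for v in (215,247)])
P0=pts(dict(np.load('t1.npz')))
for n,(u,v) in dict(flask=(233,152),bottle=(265,167),tube=(296,163)).items(): print(n,P0[v,u].round(3),P[v,u].round(3))
d=np.abs(a['color'].astype(int)-np.load('t1.npz')['color']).max(2); print('diff behind',d[140:188,220:305].mean(), np.abs(P-P0)[140:188,220:305].max(-1).mean())
E
```

```text
8.0 [0.42590194 0.33826224 0.27729515] [ 0.03444086 -0.07142714 -0.00372568]
y [322. 270.] 513 [0.427 0.019 0.15 ] [0.41  0.005 0.133] [0.445 0.034 0.161]
g [264.  34.] 402 [0.852 0.113 0.107] [0.839 0.095 0.092] [0.867 0.13  0.149]
g [217. 215.] 387 [0.516 0.189 0.135] [0.498 0.176 0.122] [0.533 0.201 0.145]
275 [[0.526, 0.089, 0.067], [0.469, 0.089, 0.067]]
285 [[0.523, 0.073, 0.086], [0.468, 0.073, 0.084]]
300 [[0.52, 0.05, 0.112], [0.466, 0.05, 0.111]]
308 [[0.518, 0.037, 0.123], [0.465, 0.038, 0.126]]
flask [0.614 0.163 0.165] [0.615 0.163 0.163]
bottle [0.609 0.108 0.086] [0.609 0.108 0.085]
tube [0.614 0.054 0.096] [0.615 0.054 0.094]
diff behind 7.7784313725490195 0.008217241314777534
```

View pics/c4.png

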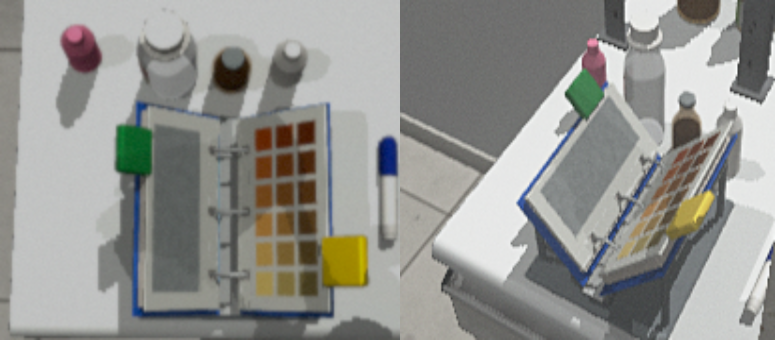

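The tab mirrors its start: y 0.194→0.019 about 0.1065, z 0.149→0.150. The leaf slope is about 48°, so it is fully down. The green tab and the bottles are unmoved.

```bash
python3 -c "
from h import *
print(env.finish_job())"
```

```text
the job is handed in; nothing more can be done
None
```

The yellow-tabbed leaf now lies on the right-hand pages with its colour chart showing, and I have handed the job in at about 8 s on the robot's clock. I pushed its tab up from underneath with the closed fingers, carried it past upright, let it sink to the right, and drew the arm clear.

What the last checks showed:
- **Yellow leaf:** its slope measures about 48°, and its tab sits at (0.427, 0.019, 0.150), the mirror of where it started. That agrees with the leaf being fully down.
- **Green leaf:** its tab still reaches the same outer edge, y 0.201 at z 0.145, so it stayed at 0.
- **Flask, bottle and tube:** spot positions agree with the first picture to within 2 mm.
- **Force:** readings stayed near zero and the gripper was touching nothing.

One check was unclear: the average pixel and depth difference over the area behind the binder was not zero (7.8 grey levels, 8 mm). I did not look into the cause. It may be shadows and depth edges, as the three objects themselves look the same.

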